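# Pour betel nuts low into a shallow dish

### The job

Take the steel scoop of betel nuts off the wooden trivet by its slanted handle, bring its lip low over the shallow steel dish, a finger's breadth or so above the rim, and only then tip it so that all four nuts end up in the dish. Stand the empty scoop upright again on the middle of the trivet and let go. Do not push the dish out of its place or disturb the jar and cups.

Things in the scene. Friction and masses are not known exactly. Their poses are not given: they have to be found in the camera images.
- scoop: steel scoop, open on top and in front, 56 mm wide across its y; +x points out over its pouring lip, z up, origin on the flat underside. Level floor 8 mm up from x=-53 to 0 mm (pocket), then a ramp rising 20 degrees to the lip at x=36 mm. Walls 2.5 mm thick, 36 mm high (32 mm at the ramp), back wall at x=-55 mm. 110 to 180 g empty
- scoop_grip (a point): point to grip on the black handle, in scoop frame x=-82.5, y=0, z=82.6 mm. The straight handle, 16 mm thick (scoop y), 22 mm deep, 85 mm long, leans back 25 degrees from vertical, from (x,z)=(-58,30) to (-94,107) mm. Pinch it across y with the tool leaning along the handle
- scoop_lip (a point): middle of the top edge of the scoop's 56 mm wide pouring lip, in scoop frame x=36.5, y=0, z=20.7 mm
- scoop_pocket (a point): middle of the scoop's pocket, in scoop frame x=-27, y=0, z=18 mm; the nuts tumble out of it when the scoop is tipped about its y axis, lip down, by some 40 to 65 degrees
- dish: shallow round loose stainless dish on the counter, 150 mm across the rim, 20 mm high, floor 3 mm thick and 100 mm across, side flaring out; 3 mm wall. Origin at the centre of its underside, z up
- trivet: fixed round wooden trivet, 170 mm across and 18 mm high (flat top 156 mm across) on which the scoop stands. Origin at the centre of its underside, z up
- jar: bystander: green ceramic sugar jar, 84 mm across, 115 mm high, origin at the centre of its underside
- nut1: whole brown betel nut, a dome 22 mm across and 20 mm high, 11 g, in the scoop's pocket at the start; origin at the centre of its flat base
- nut2: whole brown betel nut, a dome 22 mm across and 20 mm high, 11 g, in the scoop's pocket at the start; origin at the centre of its flat base
- nut3: whole brown betel nut, a dome 22 mm across and 20 mm high, 11 g, in the scoop's pocket at the start; origin at the centre of its flat base
- nut4: whole brown betel nut, a dome 22 mm across and 20 mm high, 11 g, in the scoop's pocket at the start; origin at the centre of its flat base
- cup1: bystander: short steel cup, 68 mm across the rim, 62 mm high, origin at the centre of its underside
- cup2: bystander: short steel cup, 68 mm across the rim, 62 mm high, origin at the centre of its underside
- cup3: bystander: short steel cup, 68 mm across the rim, 62 mm high, origin at the centre of its underside

How it is judged:
On the way, in this order (a step that is already met when the one before it is completed fails the run):
1. the scoop is lifted clear of the trivet with all four nuts in it (z of scoop in the frame of trivet above 0.035 m and distance between each of nut1, nut2, nut3, nut4 and scoop_pocket below 0.065 m), for 0.1 s.
2. the scoop is tipped by more than 35 degrees with its lip over the dish, less than 60 mm horizontally from the dish's centre and less than 40 mm above its rim (angle between scoop's own z axis and vertical above 0.61 rad and horizontal distance between scoop_lip and dish below 0.06 m and z of scoop_lip in the frame of dish below 0.06 m), for 0.1 s.
At the end, for the whole second after the job is handed in: All four nuts lie at rest inside the dish (within 72 mm of its centre and no more than 45 mm above its underside); the scoop stands at rest on the trivet, upright within 0.1 rad, its origin within 50 mm of the trivet's centre (horizontal distance between each of nut1, nut2, nut3, nut4 and dish below 0.072 m and z of nut1 in the frame of dish between -0.002 and 0.045 m and linear speed of each of nut1, nut2, nut3, nut4 below 0.05 m/s and z of nut2 in the frame of dish between -0.002 and 0.045 m and z of nut3 in the frame of dish between -0.002 and 0.045 m and z of nut4 in the frame of dish between -0.002 and 0.045 m and horizontal distance between scoop and trivet below 0.05 m and angle between scoop's own z axis and vertical below 0.1 rad and z of scoop in the frame of trivet between 0.013 and 0.023 m and linear speed of scoop below 0.03 m/s); the robot touches nothing.
It fails at once if a nut falls from high up: it is out of the scoop (over 90 mm from the pocket's middle) while still over 70 mm above the counter ((distance between nut1 and scoop_pocket above 0.09 m and height (world z) of nut1 above 0.07 m) or (distance between nut2 and scoop_pocket above 0.09 m and height (world z) of nut2 above 0.07 m) or (distance between nut3 and scoop_pocket above 0.09 m and height (world z) of nut3 above 0.07 m) or (distance between nut4 and scoop_pocket above 0.09 m and height (world z) of nut4 above 0.07 m)).
It fails at once if the dish is shifted by more than 25 mm (distance of dish from where it was at the start of the episode above 0.025 m).
It fails at once if the jar or a cup is moved by more than 20 mm (distance of any of jar, cup1, cup2, cup3 from where it was at the start of the episode above 0.02 m).
It also fails if it takes over 64 s, if anything falls off the work surface, if the arm or the gripper's body presses on something with over 40 N, if the wrist force passes 120 N, or if a joint passes its speed limit or range.

### The arm

A 6-joint arm with a two-finger parallel gripper is mounted at the origin on the work surface. World frame = base frame: x ahead of the robot, y to its left, z up, the work surface at z = 0. Lengths are in m, angles in rad, forces in N, time in s.
With the tool pointing down it reaches from about 0.25 to 0.725 m from the base axis. Payload 9.7 kg.
Tool frame: the origin (TCP) lies midway between the tips of the shut fingers; the grasp point (between the pads) lies r.tcp_to_grasp behind it (r.tcp_to_grasp is the distance from the TCP to the grasp point, in m); z points along the fingers, y is the line along which they close (so a half turn about z gives the same grasp; the last joint's range is limited). The gripper opens to 85 mm and grips with 20 to 120 N. Pads are 22 mm wide; open, the fingers measure 114 mm over their backs; the gripper's body (76 mm by 85 mm) begins 54 mm behind the grasp point. The pads swing forward as they close: fully open they stand 13 mm farther back than shut.
Start: joints at [1.326, 0.087, 0.176, 1.66, 0, 1.571], TCP at [0.133, 0.534, 0.231] pointing down, gripper open.
Joint ranges: [-3.13, 3.13], [-0.85, 1.81], [-1.15, 1.24], [-2.2, 2.28], [-1.44, 1.52], [-3.14, 3.14]. Speed limits (rad/s): [2.22, 2.22, 2.57, 3.14, 3.14, 3.14].

### API

Orientations are given as a unit quaternion [x, y, z, w].
In Python, from rig import r gives the robot as it stands. Calls block until the motion is done:
- r.goto(position, orientation): joint-space move of the TCP to a pose.
- r.move_straight(position, orientation=None, v=0.15): straight line of the TCP; orientation=None keeps the orientation; v is the mean speed in m/s.
- r.goto_joints(angles): joint-space move.
- r.set_gripper(opening, grasp_force=None): finger opening in m; grasp_force is the grip in N (None keeps the last); returns when the fingers have stopped.
- r.sleep(seconds).
- r.solve_ik(position, orientation): joint angles nearest the present ones, or None.
- r.sense(): the state.
- r.grab_frame(name): name is "scene" or "top" or "wrist"; returns (picture, depth): 480x640x3 uint8, red, green, blue; 480x640 float32, m along the optical axis (not along the pixel's ray), 0 where there is no reading.
- r.camera_info(name): a dict with "vertical_fov" (degrees; the focal length in pixels is half the picture's height over the tangent of half this angle, whatever the lens; pixels are square), "cx", "cy" (the principal point, pixels), "view" (4x4, takes a point from world to camera coordinates); the wrist camera has in their place "tool_from_camera" (4x4, takes a point from camera to tool coordinates, whose origin is the TCP and whose axes are the flange's). Camera axes: x right, y down, z forward; pixel columns grow to the right and rows downward; lengths in m; the calibration is good to about 2 mm. A picture is of the moment at which its call begins: read the wrist's pose just before it. camera_info takes no time and is no camera call.
A pose or a line that the arm cannot do raises r.IKError and nothing moves.
- r.job_done(): hands the job in; it is judged then, once.
The state is a dict: "time_s": time; "joint_pos": joint angles; "qvel": joint speeds; "joint_torque": joint torques, N m; "position": TCP position; "orientation": TCP orientation; "contact_force": force on the tool from outside, world axes, zero at the start; "torque": the same for the moment, N m; "finger_gap": finger opening in m; "grip_force": force on a finger pad.
Only numpy, scipy, OpenCV 4.12 (cv2) and the standard library are available. Lean on these libraries where they do the work, as an engineer would, in place of code of your own. Each camera call takes 0.05 s, during which the arm holds its last target. There are 200 camera calls.

## Working session

There is one attempt and no reset: what is moved stays moved. The work goes in short steps, each a Python script; the robot and the scene stay as the last script left them, time stands still between calls to the robot, and variables do not carry over. Pictures are saved under pics/ and viewed, at most 10 in all, crops included, and the job is handed in when it is done.

```bash
mkdir -p pics
python3 - <<'E'
from rig import r
import cv2,numpy as np
for n in("scene","top"):
    p,d=r.grab_frame(n); cv2.imwrite(f"pics/{n}0.png",p[:,:,::-1]); np.save(f"{n}0.npy",d)
    print(n,r.camera_info(n))
print(r.camera_info("wrist"),r.tcp_to_grasp,r.sense())
E
```

```text
scene {'vertical_fov': 55.682175019503035, 'cx': 318.26605677846084, 'cy': 239.3430578043438, 'view': array([[-0.18368163,  0.98287118,  0.01500984,  0.12012767],
       [ 0.67948912,  0.13798924, -0.72059247, -0.36264823],
       [-0.71032077, -0.12216058, -0.69319636,  1.23391027],
       [ 0.        ,  0.        ,  0.        ,  1.        ]])}
top {'vertical_fov': 57.26327016027541, 'cx': 324.79954065417576, 'cy': 233.8679202511612, 'view': array([[-0.00439215, -0.99996161, -0.00758185, -0.00278153],
       [-0.9895859 ,  0.0054372 , -0.14384084,  0.6329845 ],
       [ 0.14387654,  0.00687112, -0.98957179,  0.76372273],
       [ 0.        ,  0.        ,  0.        ,  1.        ]])}
{'vertical_fov': 64.17421979466219, 'cx': 321.5205844782998, 'cy': 238.57685386596904, 'tool_from_camera': array([[-1.62006567e-04, -9.52416366e-01, -3.04800000e-01,
         7.68177791e-02],
       [ 9.99999259e-01, -5.22155883e-04,  1.10007665e-03,
        -6.78820995e-04],
       [-1.20688411e-03, -3.04799596e-01,  9.52415744e-01,
        -1.42308680e-01],
       [ 0.00000000e+00,  0.00000000e+00,  0.00000000e+00,
         1.00000000e+00]])} 0.0187 {'time_s': 0.1, 'joint_pos': array([ 1.32599184e+00,  8.74283645e-02,  1.75224046e-01,  1.65980518e+00,
       -1.52553122e-05,  1.57081912e+00]), 'qvel': array([-0.00113771, -0.0006998 ,  0.00132902,  0.00077236, -0.00111467,
        0.00168119]), 'joint_torque': array([ 7.18339415e-04, -5.21561730e+01,  4.65652335e+01,  1.59237650e-02,
        1.90369448e-06, -6.94830817e-06]), 'position': array([0.1332568 , 0.53340411, 0.23064664]), 'orientation': array([ 1.22108112e-01,  9.92516620e-01, -6.02978845e-04, -6.64846613e-05]), 'contact_force': array([-0.30539176, -1.23107446,  0.96625111]), 'torque': array([-0.0091851 ,  0.05952693, -0.00208732]), 'grip_force': 0.0, 'finger_gap': 0.08500833397583253}
```

View pics/top0.png

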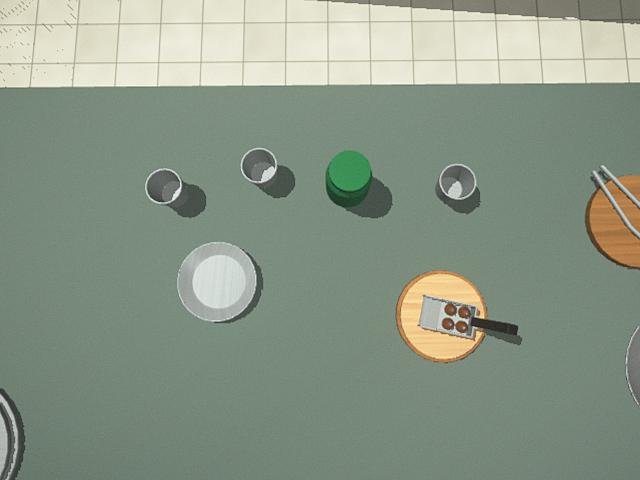

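View pics/scene0.png

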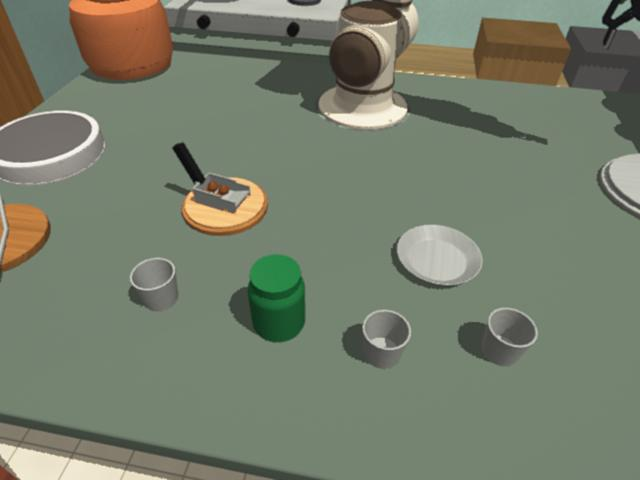

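The top view shows the dish at about (217,282), the trivet at (441,316), the scoop's lip edge near (421,313), and its handle running to (518,329). The jar and cups are behind them, in rows 150–205. Next I segment these and back-project.

```bash
cat > h.py <<'E'
import numpy as np,cv2
from rig import r
from scipy.spatial.transform import Rotation as R
def cloud(n,d,T=None):
    c=r.camera_info(n); f=240/np.tan(np.radians(c["vertical_fov"]/2))
    v,u=np.mgrid[:480,:640]; P=np.stack([(u-c["cx"])/f*d,(v-c["cy"])/f*d,d,np.ones_like(d)],-1)
    W=np.linalg.inv(c["view"]) if T is None else T@c["tool_from_camera"]
    return (P@W.T)[...,:3]
def circ(P):
    A=np.c_[2*P,np.ones(len(P))]; s=np.linalg.lstsq(A,(P**2).sum(1),rcond=None)[0]
    return s[:2],np.sqrt(s[2]+s[0]**2+s[1]**2)
E
cat > m.py <<'E'
from h import *
for n in("top","scene"):
    d=np.load(n+"0.npy"); p=cv2.imread(f"pics/{n}0.png").astype(int); W=cloud(n,d); ok=d>0
    def near(xy,rad): return ok&(np.hypot(W[...,0]-xy[0],W[...,1]-xy[1])<rad)
    if n=="top": D0=W[282,217,:2].copy(); T0=W[340,441,:2].copy()+[.035,0]
    z=W[...,2]
    print(n,"table z",np.median(z[near(D0,.13)&~near(D0,.1)]))
    m=near(D0,.095)&(z>.015)&(z<.04); print("dish rim",circ(W[m][:,:2]),np.percentile(z[m],[50,98]),W[m].min(0),W[m].max(0))
    m=near(D0,.04); print(" floor z",np.median(z[m]))
    b,g,rd=p[...,0],p[...,1],p[...,2]
    m=near(T0,.11)&(rd-b>50)&(z>.01)&(z<.024); hull=cv2.convexHull(W[m][:,:2].astype(np.float32))[:,0]
    print("trivet",cv2.minEnclosingCircle(hull),circ(hull),np.median(z[m]))
    m=near(T0,.2)&(p.max(-1)<60)&(z>.045)&(z<.2); Q=W[m]
    c=Q.mean(0); w=np.linalg.svd(Q-c)[2][0]; print("handle",len(Q),c,w*np.sign(w[2]),Q.min(0),Q.max(0))
    m=near(T0,.1)&(z>.03)&(z<.058)&(abs(rd-b)<25)&(p.max(-1)>60); print("scoop walls",m.sum(),cv2.minAreaRect((W[m][:,:2]*1000).astype(np.float32)))
    for (u,v) in ((349,172),(458,182),(259,166),(164,187)):
        if n=="top": print(" bystander",W[v,u])
E
python3 m.py
```

```text
top table z -0.0006417678899505175
dish rim (array([0.54960955, 0.19850858]), np.float64(0.07062437419004784)) [0.01781968 0.02162788] [0.4765567  0.12513213 0.01501232] [0.62274417 0.27291196 0.02423065]
 floor z 0.0023785276043150616
trivet ((0.4838791787624359, -0.22190634906291962), 0.0844578817486763) (array([ 0.48379119, -0.22196864]), np.float64(0.08390919572368032)) 0.016940313065498813
handle 395 [ 0.46958595 -0.28689472  0.10086488] [-0.10796537 -0.50623154  0.85561271] [ 0.45724526 -0.31782746  0.05355071] [ 0.48044747 -0.26241428  0.12905828]
scoop walls 684 ((483.0923767089844, -227.3199920654297), (99.35014343261719, 56.28187942504883), 77.36636352539062)
 bystander [ 0.73085017 -0.04855307  0.11202001]
 bystander [ 0.74093762 -0.26832547  0.00296362]
 bystander [0.77574961 0.12430095 0.00423557]
 bystander [0.73442481 0.31157702 0.00327841]
scene table z -0.0008579916463695714
dish rim (array([0.54874237, 0.19817933]), np.float64(0.07102372590134357)) [0.0176856  0.02068015] [0.47324817 0.12497811 0.01500028] [0.62293525 0.27222296 0.02179376]
 floor z 0.002104974438844609
trivet ((0.4842586815357208, -0.22180107235908508), 0.08490506559610367) (array([ 0.48552237, -0.22168517]), np.float64(0.08337781419390854)) 0.016816618000152384
handle 513 [ 0.47397803 -0.28755664  0.09185437] [-0.09551506 -0.43100775  0.89727877] [ 0.459067   -0.31476198  0.0518853 ] [ 0.48271749 -0.26341993  0.12938456]
scoop walls 953 ((481.74798583984375, -231.789794921875), (109.73709869384766, 61.9450569152832), 76.3570556640625)
```

```bash
cat > m2.py <<'E'
from h import *
T0=np.array([.484,-.2218])
a=np.radians(77.5); X=np.array([np.cos(a),np.sin(a)]); Y=np.array([-X[1],X[0]])
for n in("top","scene"):
    d=np.load(n+"0.npy"); p=cv2.imread(f"pics/{n}0.png").astype(int); W=cloud(n,d); z=W[...,2]
    L=W[...,:2]-T0; sx=L@X; sy=L@Y; nr=(d>0)&(np.hypot(sx,sy)<.16); mx=p.max(-1); sat=mx-p.min(-1)
    h=nr&(mx<60)&(z>.06); x,y,zz=sx[h],sy[h],z[h]
    print(n,"handle lat",[(round(k,3),np.round(np.percentile(y[abs(zz-k)<.008],[5,50,95]),4)) for k in (.07,.09,.11,.123)])
    print(" slope lat/back",np.polyfit(x,y,1)," back end",np.percentile(x,[0,1,3]))
    w=nr&(sat<30)&(mx>70)&(z>.028)&(z<.065)&(sx>-.07)
    print(" scoop x",np.percentile(sx[w],[0,1,3,97,99,100])," y",np.percentile(sy[w],[0,1,3,97,99,100]),z[w].max())
    for s in np.arange(-.06,.06,.015):
        q=w&(abs(sx-s)<.0075)&(z>.04)
        if q.sum()>4: print("   ",round(s,3),sy[q].min(),sy[q].max())
E
python3 m2.py
```

```text
top handle lat [(0.07, array([-0.0065,  0.    ,  0.0062])), (0.09, array([-0.0065,  0.0001,  0.0066])), (0.11, array([-0.0064,  0.0002,  0.0065])), (0.123, array([-0.0066, -0.    ,  0.0064]))]
 slope lat/back [-2.47806901e-04 -7.02247658e-05]  back end [-0.09752339 -0.09475243 -0.09344475]
 scoop x [-0.05528263 -0.04938619 -0.0475998   0.04217342  0.04288442  0.04415188]  y [-0.02885903 -0.02827227 -0.02784065  0.02703456  0.02755314  0.02776756] 0.06255511204736075
    -0.045 -0.028365253711798592 0.027613132150982
    -0.03 -0.02864644684590507 0.027553188464515245
    -0.015 -0.028237028910379255 0.027755837444144626
    0.0 -0.028657942462002796 0.02776755804217919
    0.015 -0.02827263074351747 0.027730486015545248
    0.03 -0.028552049038630786 0.02773586291750619
    0.045 -0.028859030244959002 0.027720906563629508
scene handle lat [(0.07, array([-0.009 , -0.0064,  0.0039])), (0.09, array([-0.0087, -0.0065,  0.004 ])), (0.11, array([-0.0087, -0.0064,  0.0045])), (0.123, array([-0.0087, -0.0051,  0.0038]))]
 slope lat/back [0.09257701 0.0018284 ]  back end [-0.09439296 -0.09217734 -0.08890368]
 scoop x [-0.0692658  -0.05126683 -0.04840701  0.04210723  0.04323023  0.04432981]  y [-0.03097554 -0.03000779 -0.02955361  0.02833896  0.02880515  0.03121496] 0.0623243241277085
    -0.06 -0.009866104455119356 -0.006007712660662661
    -0.045 -0.030033634299648077 0.030140710355308267
    -0.03 -0.030137311839607984 0.029108545152823514
    -0.015 -0.030975538164714433 0.031214957926340905
    0.0 -0.030238336925581474 0.02935249318696553
    0.015 -0.030024635801064233 0.0286854645582773
    0.03 -0.03065415823679546 0.028798282028793296
    0.045 -0.029545672038791857 0.028512878718330643
```

The scoop's yaw is 77.5°. Its origin is 7 mm ahead of the trivet centre along its own x. Next I check the IK of the full plan before moving.

```bash
cat > plan.py <<'E'
from h import *
T0=np.array([.484,-.2218,0]); D0=np.array([.5492,.1984,0]); YAW=77.5
G=np.array([-.0825,0,.0826]); LIP=np.array([.0365,0,.0207])
zt=np.array([np.sin(np.radians(25)),0,-np.cos(np.radians(25))])
def tool(sgn):
    y=np.array([0,sgn,0.]); return np.c_[np.cross(y,zt),y,zt]
SGN=1
def sR(yaw,tip=0): return R.from_euler("ZY",[yaw,tip],degrees=True)
def tcp(o,yaw,tip=0,back=0,sgn=None):
    """TCP pose for scoop origin o, yaw, tip (deg, lip down); back = retreat along handle"""
    S=sR(yaw,tip); return o+S.apply(G+(r.tcp_to_grasp-back)*zt),(S*R.from_matrix(tool(sgn or SGN))).as_quat()
def lip_at(p,yaw,tip): return p-sR(yaw,tip).apply(LIP)   # scoop origin for lip at p
O0=T0+sR(YAW).apply([.007,0,0])+[0,0,.018]
def lipdish(yaw,up,off=-.025): return D0+sR(yaw).apply([off,0,0])+[0,0,up]
E
python3 - <<'E'
from plan import *
for sgn in(1,-1):
  for yaw in (50,65,77.5,90,105,120):
    L=[tcp(O0,YAW,0,.11,sgn),tcp(O0,YAW,0,0,sgn),tcp(O0+[0,0,.06],YAW,0,0,sgn)]
    L+=[tcp(lip_at(lipdish(yaw,.06),yaw,t),yaw,t,0,sgn) for t in(0,20,40,60,75)]
    q=[r.solve_ik(*x) for x in L]
    print(sgn,yaw,["X" if k is None else "" for k in q])
    if yaw==77.5: [print(np.round(k,2)) for k in q if k is not None]
E
```

```text
1 50 ['', '', '', '', '', '', '', 'X']
1 65 ['', '', '', '', '', '', '', 'X']
1 77.5 ['', '', '', '', '', '', '', '']
[-0.81  0.34  0.32  1.8   0.36 -2.2 ]
[-0.74  0.29  0.06  1.58  0.37 -2.14]
[-0.74  0.27  0.16  1.69  0.37 -2.14]
[-0.11 -0.06 -0.27  1.31  0.43 -1.45]
[ 0.12 -0.   -0.09  1.45  0.08 -1.23]
[ 0.34  0.19  0.15  1.66 -0.22 -1.  ]
[ 0.5   0.49  0.45  1.96 -0.44 -0.75]
[ 0.59  0.77  0.71  2.23 -0.55 -0.55]
1 90 ['', '', '', '', '', '', '', '']
1 105 ['', '', '', '', '', '', '', '']
1 120 ['', '', '', '', '', '', '', '']
-1 50 ['', '', '', '', '', '', '', 'X']
-1 65 ['', '', '', '', '', '', '', 'X']
-1 77.5 ['', '', '', '', '', '', '', '']
[-0.81  0.34  0.32  1.8   0.36  0.94]
[-0.74  0.29  0.06  1.58  0.37  1.  ]
[-0.74  0.27  0.16  1.69  0.37  1.  ]
[-0.11 -0.06 -0.27  1.31  0.43  1.7 ]
[ 0.12 -0.   -0.09  1.45  0.08  1.91]
[ 0.34  0.19  0.15  1.66 -0.22  2.14]
[ 0.5   0.49  0.45  1.96 -0.44  2.39]
[ 0.59  0.77  0.71  2.23 -0.55  2.59]
-1 90 ['', '', '', '', '', '', '', '']
-1 105 ['', '', '', '', '', '', '', '']
-1 120 ['', '', '', '', '', '', '', '']
```

```bash
sed -i 's/^SGN=1/SGN=-1/' plan.py
python3 - <<'E'
from plan import *
r.set_gripper(.06)
p,q=tcp(O0,YAW,0,.12); r.goto(p+[0,0,.03],q)
r.move_straight(*tcp(O0,YAW),v=.08)
print(r.sense()["contact_force"])
r.set_gripper(0,80); s=r.sense(); print(s["finger_gap"],s["grip_force"],s["contact_force"])
r.move_straight(*tcp(O0+[0,0,.05],YAW),v=.05)
s=r.sense(); print(s["time_s"],s["finger_gap"],s["contact_force"],s["position"]-tcp(O0+[0,0,.05],YAW)[0])
for n in("top","scene"):
    p,d=r.grab_frame(n); np.save(n+"1.npy",d); cv2.imwrite(f"pics/{n}1.png",p[:,:,::-1])
a=cv2.imread("pics/top1.png")[220:400,360:600]; b=cv2.imread("pics/scene1.png")[100:280,120:360]
cv2.imwrite("pics/c1.png",cv2.resize(np.hstack([a,b]),(800,300)))
E
```

```text
[0.45146553 0.5915407  0.46681318]
0.01514703675490052 77.80192852020264 [-0.95955124  0.60030822  2.10099084]
7.3667 0.015227361575739623 [ 0.00261401  0.21796446 -0.52331547] [-0.00010741  0.00011275 -0.00040217]
```

View pics/c1.png

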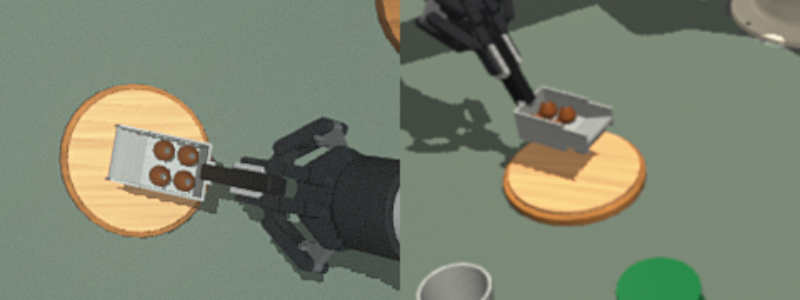

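All four nuts are still in the pocket, the scoop is level, and the grip is solid. I carry it to the dish and check it there before tipping.

Run:
```python
from plan import *
Y2=90
# droop check from the lifted view
d=np.load("top1.npy"); W=cloud("top",d); L=sR(YAW).inv().apply((W-O0-[0,0,.05]).reshape(-1,3))
m=(d.ravel()>0)&(abs(abs(L[:,1])-.0268)<.002)&(L[:,2]>.024)&(L[:,2]<.05)
for a,b in((-.05,-.03),(-.03,0)): k=m&(L[:,0]>a)&(L[:,0]<b); print(a,b,k.sum(),np.percentile(L[k,2],[80,95]))
r.move_straight(*tcp(O0+[0,0,.10],YAW),v=.12)
o=lip_at(lipdish(Y2,.12),Y2,0)
mid=(o+O0+[0,0,.10])/2
r.move_straight(*tcp(mid,(YAW+Y2)/2),v=.15)
r.move_straight(*tcp(o,Y2),v=.15)
r.move_straight(*tcp(lip_at(lipdish(Y2,.05),Y2,0),Y2),v=.06)
s=r.sense(); print(s["time_s"],s["contact_force"])
for n in("top","scene"):
    p,dd=r.grab_frame(n); np.save(n+"2.npy",dd); cv2.imwrite(f"pics/{n}2.png",p[:,:,::-1])
W=cloud("top",np.load("top2.npy")); o=lip_at(lipdish(Y2,.05),Y2,0); L=sR(Y2).inv().apply((W-o).reshape(-1,3))
m=(abs(L[:,1])<.03)&(L[:,2]>.014)&(L[:,2]<.06)&(L[:,0]>-.06)&(L[:,0]<.07); print("scoop frame extents",np.percentile(L[m],[1,99],axis=0))
a=cv2.imread("pics/top2.png")[200:380,140:380]; b=cv2.imread("pics/scene2.png")[160:340,300:540]
cv2.imwrite("pics/c2.png",cv2.resize(np.hstack([a,b]),(800,300)))
```

```text
-0.05 -0.03 37 [0.03475419 0.03551233]
-0.03 0 54 [0.03566225 0.03656419]
12.0417 [-0.6850582  -0.08936604 -1.0330155 ]
scoop frame extents [[-0.05818025 -0.02968699  0.0141837 ]
 [ 0.03605246  0.02712302  0.05320893]]
```

View pics/c2.png

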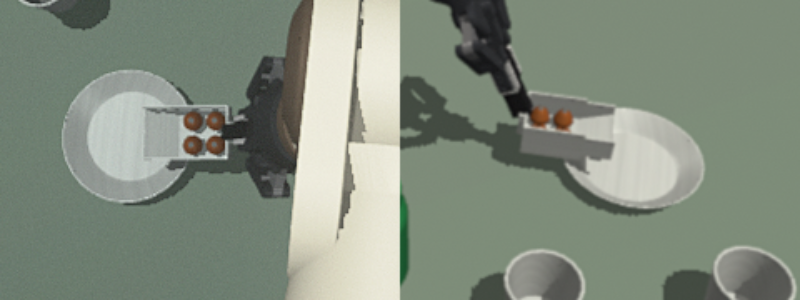

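The lip is over the dish, about 25 mm short of its centre. The scoop is level with the nuts in it, so I tip slowly about the lip.

Run:
```python
from plan import *
Y2=90
for t in range(5,67,5):
    up=np.interp(t,[0,30],[.05,.04]); r.move_straight(*tcp(lip_at(lipdish(Y2,up),Y2,t),Y2,t),v=.04)
r.sleep(.5)
s=r.sense(); print(s["time_s"],s["contact_force"])
for n in("top","scene"):
    p,dd=r.grab_frame(n); cv2.imwrite(f"pics/{n}3.png",p[:,:,::-1])
a=cv2.imread("pics/top3.png")[200:380,140:380]; b=cv2.imread("pics/scene3.png")[160:340,300:540]
cv2.imwrite("pics/c3.png",cv2.resize(np.hstack([a,b]),(800,300)))
```

```text
17.775 [-0.67191896 -0.35055576 -1.28860014]
```

View pics/c3.png

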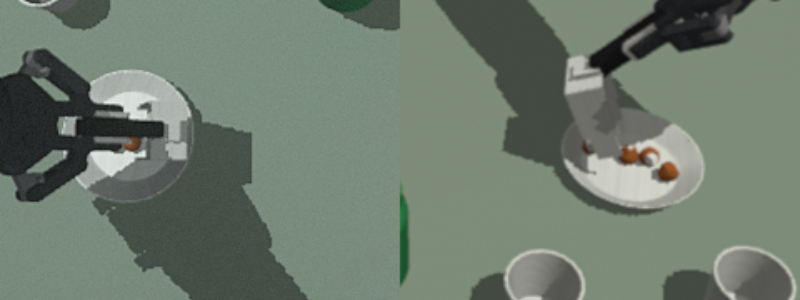

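Four nuts are visible in the dish: one left of the scoop at about (588,147) and three to its right. I raise the scoop slightly and look again before moving away.

Run:
```python
from plan import *
Y2=90; t=65
r.move_straight(*tcp(lip_at(lipdish(Y2,.06),Y2,t),Y2,t),v=.03)
for t in range(50,-1,-25):
    r.move_straight(*tcp(lip_at(lipdish(Y2,.065),Y2,t),Y2,t),v=.06)
print(r.sense()["time_s"])
for n in("top","scene"):
    p,dd=r.grab_frame(n); cv2.imwrite(f"pics/{n}4.png",p[:,:,::-1])
a=cv2.imread("pics/top4.png")[200:380,140:380]; b=cv2.imread("pics/scene4.png")[160:340,300:540]
cv2.imwrite("pics/c4.png",cv2.resize(np.hstack([a,b]),(800,300)))
```

```text
21.3917
```

View pics/c4.png

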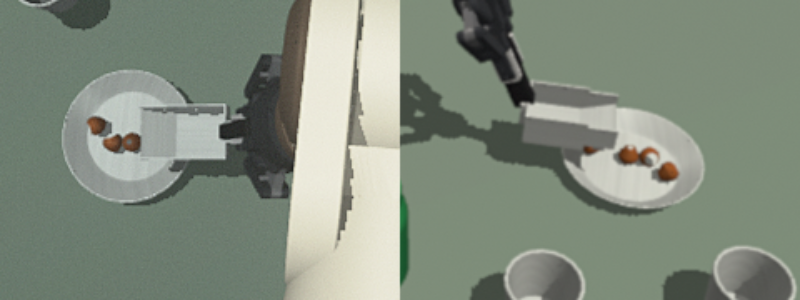

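The scoop is empty and all four nuts are in the dish. I return it to the trivet.

```bash
python3 - <<'E'
from plan import *
Y2=90; O=T0+[0,0,.018]
o=lip_at(lipdish(Y2,.12),Y2,0); up=O+[0,0,.09]
r.move_straight(*tcp(o,Y2),v=.1)
r.move_straight(*tcp((o+up)/2,(YAW+Y2)/2),v=.15)
r.move_straight(*tcp(up,YAW),v=.15)
r.move_straight(*tcp(O+[0,0,.006],YAW),v=.08); r.sleep(.2)
f0=r.sense()["contact_force"][2]
for h in np.arange(.005,-.0051,-.001):
    r.move_straight(*tcp(O+[0,0,h],YAW),v=.01); f=r.sense()["contact_force"][2]-f0; 
    if abs(f)>3: break
print(h,f)
r.set_gripper(.03); r.sleep(.2); r.set_gripper(.06)
p,q=tcp(O,YAW,0,.12); r.move_straight(p,q,v=.1)
r.goto(p+[-.05,-.05,.12],q); s=r.sense(); print(s["time_s"],s["contact_force"])
for n in("top","scene"):
    p,dd=r.grab_frame(n); cv2.imwrite(f"pics/{n}0.png",p[:,:,::-1]); np.save(n+"0.npy",dd)
a=cv2.imread("pics/top0.png")[140:380,140:540]; b=cv2.imread("pics/scene0.png")[120:360,140:540]
cv2.imwrite("pics/c5.png",np.hstack([a,b]))
E
python3 m2.py | grep -v "^  "; python3 m.py | grep -A4 -E "dish"
```

```text
-0.001 7.2560499412628
30.95 [ 0.62083706  0.24614753 -0.4200286 ]
top handle lat [(0.07, array([-0.0067, -0.0003,  0.006 ])), (0.09, array([-0.0066, -0.0007,  0.0059])), (0.11, array([-0.0071, -0.0006,  0.0061])), (0.123, array([-0.0071, -0.0007,  0.0059]))]
 slope lat/back [-3.52343574e-05 -5.34209820e-04]  back end [-0.10267685 -0.10147985 -0.09981887]
 scoop x [-0.0614499  -0.0574566  -0.0550053   0.03488835  0.0359026   0.03688957]  y [-0.02926883 -0.02873976 -0.02821361  0.0266042   0.027133    0.02735589] 0.06317576809269276
scene handle lat [(0.07, array([-0.0089, -0.007 ,  0.0035])), (0.09, array([-0.0094, -0.0071,  0.0033])), (0.11, array([-0.0097, -0.0069,  0.0035])), (0.123, array([-0.0093, -0.0056,  0.0029]))]
 slope lat/back [0.10152694 0.00268327]  back end [-0.09990661 -0.09879039 -0.09575968]
 scoop x [-0.06762707 -0.05694851 -0.05526724  0.03461696  0.03591187  0.03690354]  y [-0.03172803 -0.03061027 -0.03002329  0.02788569  0.02872492  0.03130268] 0.06391537092025923
dish rim (array([0.55032177, 0.19874538]), np.float64(0.0634679772169063)) [0.01819111 0.02361362] 
[... 490 characters left out ...]
19058227539, 56.44679641723633), 77.54235076904297)
--
dish rim (array([0.5459788 , 0.19863671]), np.float64(0.06257576715258208)) [0.01812676 0.02245223] [0.47289737 0.12490149 0.01500548] [0.62296937 0.27246747 0.0248547 ]
 floor z 0.0025063489817576112
trivet ((0.48485875129699707, -0.2216867208480835), 0.08566851168870926) (array([ 0.48549567, -0.22156803]), np.float64(0.08346870685156152)) 0.016895569229569474
handle 510 [ 0.47293733 -0.29465373  0.09181595] [-0.09354609 -0.424961    0.90036508] [ 0.46063351 -0.32139275  0.05060006] [ 0.48125304 -0.27080865  0.12879143]
scoop walls 994 ((480.26019287109375, -239.42379760742188), (109.28105163574219, 62.97150421142578), 78.0218276977539)
```

View pics/c5.png

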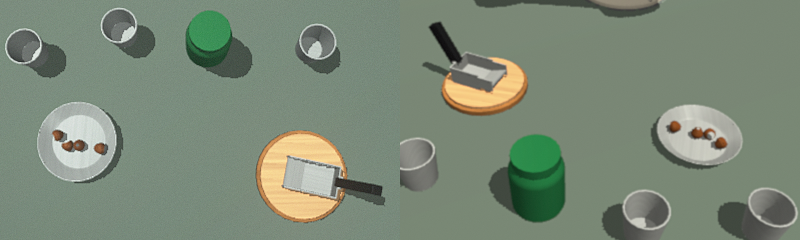

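The picture shows all four nuts in the dish, around (57–100, 135–149). The scoop stands centred on the trivet, and the dish, jar and cups have not moved.

```bash
python3 -c "
from rig import r
print(r.job_done())"
```

```text
the job is handed in; nothing more can be done
None
```

I handed the job in at about 31 s of the 64 s allowed: all four nuts are in the dish, the empty scoop stands upright on the middle of the trivet, and the dish, jar and cups look unmoved; no verdict was returned.

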